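# Load the paper-tape stand and hold its jaw open for threading

## Task

Put the full roll of paper tape over the upright spindle of the tape stand so that it sits fully down on the flange, and let go of it. Then pull the stand's spring-loaded jaw out by its upright grip until the jaw's pointer is level with the mark clipped to the rail, and finish while still holding it there with the gripper, so that a colleague can thread the paper. Leave everything else on the table where it is.

Things in the scene. Friction and masses are not known exactly. Their poses are not given: they have to be found in the camera images.
- roll: Full roll of white paper tape standing on end on the table: 62 mm outer diameter, 50 mm tall, open 30 mm bore with a brown cardboard core, about 0.1 kg. Origin: centre of its underside, z up along the bore. It is told from the bare core by its thickness.
- stand: Fixed tape stand: grey base plate 110 mm (x) by 305 mm (y -145 to +160), 10 mm thick. Origin on the table surface, z up. Steel spindle near the -y end, at (0, -100). Fixed jaw at y -39 to -31, 70 mm wide, top 36 mm above the table. Two rails (x = -36 and +36, 10 mm wide, top 26 mm above the table) run from y -25 to +155 and guide the moving jaw, which pulls out to +y, away from the spindle.
- seat (a point): Point on the spindle's axis at the top of its 56 mm flange, 16 mm above the table, where the centre of the roll's underside belongs. The spindle is 22 mm in diameter, tapers at the tip and rises 60 mm above this point. Axes as the stand's. The grip point lies exactly along the stand's +y from here (130 mm when shut).
- jaw (a joint): Travel of the sprung moving jaw in m: 0 = shut against the fixed jaw (where it starts and returns to by itself), grows as it is pulled out along the stand's +y, 0.095 at the end stop. The spring pulls back with about 5.5 N at 0 and 110 N per m more (about 13 N at 0.07).
- grip (a point): Middle of the moving jaw's upright black grip plate, 66 mm above the table: 36 mm wide along the stand's x, 14 mm thick along its y (grip across the 14 mm, from above), top 84 mm above the table. It stands on a dark carriage with top at 30 mm (36 mm at a lip 52 to 60 mm from the plate, towards the spindle); above that 40 mm or more is free on both sides. Moves with the jaw.
- pointer (a point): Tip of the small steel pointer, 6 mm wide, that sticks out over the rail on the jaw's +x side, in line with the middle of the grip plate (same y in the stand's frame as the grip point), 31.5 mm above the table. Moves with the jaw.
- mark_line (a point): The mark: a dark steel fin 6 mm thick along the stand's y, on a 20 mm clip fixed beside the +x rail, top 45 mm above the table; this point is in its middle, 31.5 mm above the table, axes as the stand's. It lies 35 to 70 mm out (+y) from where the pointer rests. The jaw is at the mark when pointer and mark_line have the same y in the stand's frame.
- core: Bystander: empty brown cardboard core, 36 mm outer diameter, 50 mm tall. Origin: centre of its underside.
- shaker: Bystander: steel seasoning shaker, 52 mm diameter, 85 mm tall. Origin: centre of its underside.
- spice_jar: Bystander: closed glass jar, 54 mm diameter, 90 mm tall. Origin: centre of its underside.
- ramekin: Bystander: small steel bowl, 72 mm diameter, 42 mm tall. Origin: centre of its underside.
- sauce: Bystander: red sauce bottle, 56 mm diameter, 170 mm tall. Origin: centre of its underside.
- tongs: Bystander: steel serving tongs lying flat, about 260 mm long and 14 mm high. Origin: centre of the underside of the arms, x along them.
Not all that is in view belongs to the job. What is shaped like the roll but blue or yellow is not meant.

How it is judged:
On the way, in this order (a step that is already met when the one before it is completed fails the run):
1. the roll sits down on the spindle's flange and is let go (horizontal distance between roll and seat below 0.006 m and z of roll in the frame of seat between -0.005 and 0.005 m and angle between roll's own z axis and vertical below 0.12 rad and contact force between roll and the fingers below 0.2 N and value of joint jaw below 0.01 m), for 0.2 s.
2. the jaw is held at the mark by the gripper (y of pointer in the frame of mark_line between -0.006 and 0.006 m and velocity of joint jaw between -0.01 and 0.01 m/s and contact force between jaw and the fingers above 2 N), for 0.3 s.
At the end, for the whole second after the job is handed in: Roll on the spindle: upright, within 6 mm of its axis and 5 mm of the flange, not touched by the fingers. Jaw pointer within 6 mm of the mark along the slide, at rest (below 10 mm/s), with the fingers pressing on the jaw with more than 2 N: still held against its spring (all of step 2 and horizontal distance between roll and seat below 0.006 m and z of roll in the frame of seat between -0.005 and 0.005 m and angle between roll's own z axis and vertical below 0.12 rad and contact force between roll and the fingers below 0.2 N); the arm keeps its last pose, push and grip.
It fails at once if a bystander is moved by more than 40 mm (distance of any of core, shaker, spice_jar, ramekin, sauce, tongs from where it was at the start of the episode above 0.04 m).
It also fails if it takes over 51 s, if anything falls off the work surface, if the arm or the gripper's body presses on something with over 40 N, if the wrist force passes 120 N, or if a joint passes its speed limit or range.

## Robot

A 6-joint arm with a two-finger parallel gripper is mounted at the origin on the work surface. World frame = base frame: x ahead of the robot, y to its left, z up, the work surface at z = 0. Lengths are in m, angles in rad, forces in N, time in s.
With the tool pointing down it reaches from about 0.275 to 0.775 m from the base axis. Payload 14.6 kg.
Tool frame: the origin (TCP) lies at the very end of the fingers, on their centre line; the grasp point (between the pads) lies 19 mm behind it; z points along the fingers, y is the line along which they close (so a half turn about z gives the same grasp; the last joint's range is limited). The gripper opens to 85 mm and grips with 20 to 120 N. Pads are 22 mm wide; open, the fingers measure 114 mm over their backs; the gripper's body (76 mm by 85 mm) begins 54 mm behind the grasp point. The pads swing forward as they close: fully open they stand 13 mm farther back than shut.
Start: joints at [-1.421, 0.263, -0.048, 1.259, 0, 1.415], TCP at [0.158, -0.501, 0.231] pointing down, gripper open.
Joint ranges: [-2.65, 2.65], [-0.89, 1.7], [-1.18, 1.37], [-2.13, 2.11], [-1.35, 1.29], [-3.14, 3.14]. Speed limits (rad/s): [1.89, 1.89, 2.57, 2.79, 3.14, 3.14].

## Interface

Orientations are given as a unit quaternion [x, y, z, w].
In Python, from rig import get_obs, viewer, robot gives the robot as it stands.
- The arm moves only by the tool drive_tool, never from a script. Its argument "motion" is a list of rows, each a list of 7 numbers: the shift along the tool's x, y, z in m, then the turn, a rotation vector about the tool's x, y, z in degrees, then the opening, from 0 (shut) to 1 (fully open). In form: [[tx, ty, tz, wx, wy, wz, gripper], ...]. A call has 1 to 5 rows; each row is the pose to reach, as a shift and turn from the pose commanded when the call began, along the tool's axes at that moment; what a row does not reach only later rows make up. A row lasts 1/12 s, in which the tool goes at most 41.7 mm and 7.16 degrees, less where a joint would pass 70% of its speed; a pose out of reach is approached as far as the arm can. A call with a gripper value outside its range is refused whole. The fingers move at their own pace and stop on an object; the grip force is fixed at half the most. Time passes only in rows, so rows that repeat a pose let the fingers close. It gives the time, the measured TCP pose, the force, the opening and the grip force at its end, in the units of the state.
- get_obs(): the state, without advancing time (a new reading comes with each control period).
- viewer.grab_frame(name): name is "scene" or "top"; returns a dict with "pixels" (384x512x3 uint8, red, green, blue), "depth" (384x512 float32, m along the optical axis (not along the pixel's ray), 0 where there is no reading), "camera_matrix" (3x3 intrinsics, pixels), "R" (3x3) and "t" (3): a world point X has camera coordinates R X + t. Camera axes: x right, y down, z forward; pixel columns grow to the right and rows downward; lengths in m; the calibration is good to about 2 mm. A picture is of the moment at which its call begins.
- robot.finish_job(): hands the job in; it is judged then, once.
The state is a dict: "t": time; "q": joint angles; "qd": joint speeds; "joint_efforts": joint torques, N m; "tcp_pos": TCP position; "eef_rot": TCP orientation; "contact_force": force on the tool from outside, world axes, zero at the start; "moment": the same for the moment, N m; "finger_gap": finger opening in m; "gripper_force": force on a finger pad.
Only numpy, scipy, OpenCV 4.12 (cv2) and the standard library are available. Lean on these libraries where they do the work, as an engineer would, in place of code of your own. Each camera call takes 0.05 s, during which the arm holds its last target. There are 200 camera calls.

## Working session

There is one attempt and no reset: what is moved stays moved. The work goes in short steps, Python scripts to look and compute and a tool call to move; the robot and the scene stay as the last step left them, time stands still between calls to the robot, and variables do not carry over. Pictures are saved under pics/ and viewed, at most 10 in all, crops included, and the job is handed in when it is done.

Besides the shell and the picture viewer there is one more tool, called as a command line: name --pt "numbers of a row" for each row, then --argument value for the rest. drive_tool: Moves the arm, as the interface text tells. Its arguments: {"type":"object","properties":{"motion":{"type":"array"}},"required":["motion"]}

```bash
mkdir -p pics; cat > h.py <<'E'
import numpy as np, cv2
from rig import get_obs, viewer, robot
def grab(n):
    f=viewer.grab_frame(n); np.savez(f'pics/{n}.npz',**f); return f
def world(f,u,v):
    K=np.array(f['camera_matrix']);d=f['depth'][v,u]
    c=np.stack([(u-K[0,2])/K[0,0]*d,(v-K[1,2])/K[1,1]*d,d],-1)
    return (c-f['t'])@f['R']
def ray(f,u,v,z):
    K=np.array(f['camera_matrix']);R=f['R'];o=-R.T@f['t']
    r=R.T@np.array([(u-K[0,2])/K[0,0],(v-K[1,2])/K[1,1],1])
    return o+r*(z-o[2])/r[2]
def save(n,img,s=1):
    cv2.imwrite('pics/'+n,cv2.resize(img[...,::-1],None,fx=s,fy=s,interpolation=cv2.INTER_CUBIC))
E
python3 - <<'E'
from h import *
for n in('top','scene'):
    f=grab(n); save(n+'0.png',f['pixels'],1.5); print(n,f['camera_matrix'],-f['R'].T@f['t'])
print(get_obs())
E
```

```text
top [[406.05674352   0.         255.18724187]
 [  0.         406.05674352 190.65841694]
 [  0.           0.           1.        ]] [0.43163394 0.03130709 1.14795829]
scene [[360.3482473    0.         252.65738831]
 [  0.         360.3482473  193.64158213]
 [  0.           0.           1.        ]] [1.10753455 0.60196479 0.63933659]
{'t': 0.1, 'q': array([-1.42132327e+00,  2.63524432e-01, -4.88624327e-02,  1.25941467e+00,
        2.54182303e-05,  1.41550106e+00]), 'qd': array([ 4.16831548e-04, -2.85103257e-04,  9.95154078e-04,  8.85073732e-04,
       -5.76481082e-06, -3.79199221e-04]), 'joint_efforts': array([ 3.93221708e-03, -6.38571811e+01,  3.85064685e+01,  9.90765402e-03,
       -1.45696345e-04, -2.18042067e-05]), 'tcp_pos': array([ 0.15750552, -0.50056062,  0.23085166]), 'eef_rot': array([ 9.88411860e-01,  1.51795067e-01,  1.41721967e-05, -5.02567103e-04]), 'contact_force': array([ 0.16454351,  0.3208464 , -1.0620141 ]), 'moment': array([-0.00757305,  0.05660568,  0.03785217]), 'gripper_force': 0.0, 'finger_gap': 0.08525175084516098}
```

View pics/top0.png

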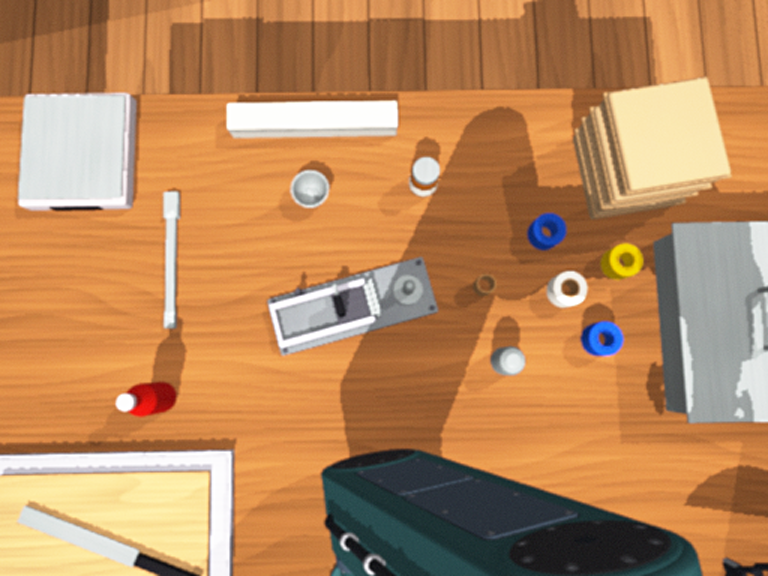

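View pics/scene0.png

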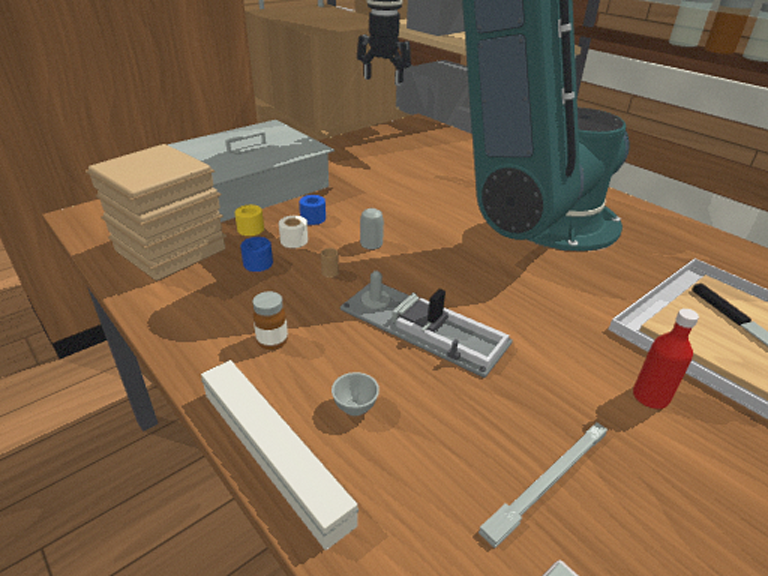

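Top view (1.5x pixels): the candidates shaped like the roll are white with a brown bore at (568,289), blue at (547,231) and (602,339), and yellow at (623,260). The bare core is at (485,284). The white, thick-walled one fits the description. The stand lies at about (350,305): spindle (408,290), black grip (341,303), pointer about (342,268), mark fin about (303,282). I'll confirm these in one enlarged crop and measure.

```bash
python3 - <<'E'
from h import *
f=dict(np.load('pics/top.npz')); p=f['pixels']
a=cv2.resize(p[165:240,175:300],None,fx=6,fy=6,interpolation=cv2.INTER_CUBIC)
b=cv2.resize(p[170:195+25,310:435],None,fx=6,fy=6,interpolation=cv2.INTER_CUBIC)[:140]
b=cv2.resize(p[180:205,310:435],None,fx=6,fy=6,interpolation=cv2.INTER_CUBIC)
save('crop1.png',np.vstack([a,b]))
vv,uu=np.mgrid[0:384,0:512]; W=world(f,uu,vv)
def cen(m,lab):
    print(lab,m.sum(),W[m].mean(0).round(4), 'minmax',W[m].min(0).round(3),W[m].max(0).round(3))
box=(uu>355)&(uu<405)&(vv>175)&(vv<212)
white=(p.min(-1)>150)
cen(box&white&(W[...,2]>.045)&(W[...,2]<.056),'roll')
m=box&white&(W[...,2]>.04); 
c=max(cv2.findContours(m.astype(np.uint8),0,2)[0],key=cv2.contourArea); (u,v),r=cv2.minEnclosingCircle(c); print('circ',u,v,r,ray(f,u,v,.05))
s=(uu>175)&(uu<300)&(vv>165)&(vv<240)
cen(s&(uu>255)&(W[...,2]>.06),'spindle top')
g=s&(uu<250)&(W[...,2]>.072); cen(g,'grip top')
cen(s&(uu<250)&(W[...,2]>.04)&(vv<195),'mark top')
pl=s&(W[...,2]>.005)&(W[...,2]<.1)
c=max(cv2.findContours(pl.astype(np.uint8),0,2)[0],key=cv2.contourArea); r=cv2.minAreaRect(c); print(r,[ray(f,*q,.01).round(4).tolist() for q in cv2.boxPoints(r)])
E
```

```text
roll 268 [ 0.5655 -0.319   0.0486] minmax [ 0.537 -0.35   0.045] [ 0.596 -0.289  0.055]
circ 379.5 191.5 11.597513198852539 [ 0.56612928 -0.31729873  0.05      ]
spindle top 63 [ 0.5515 -0.0163  0.2256] minmax [ 0.432 -0.034  0.062] [0.581 0.031 1.148]
grip top 93 [0.5174 0.0865 0.3001] minmax [0.432 0.031 0.072] [0.557 0.11  1.148]
mark top 18 [0.4861 0.0883 0.7187] minmax [0.432 0.031 0.042] [0.574 0.182 1.148]
((234.26406860351562, 202.58604431152344), (40.48300552368164, 108.66085815429688), 74.35775756835938) [[0.5633, 0.2438, 0.01], [0.6421, -0.0532, 0.01], [0.5302, -0.081, 0.01], [0.4536, 0.2127, 0.01]]
```

View pics/crop1.png

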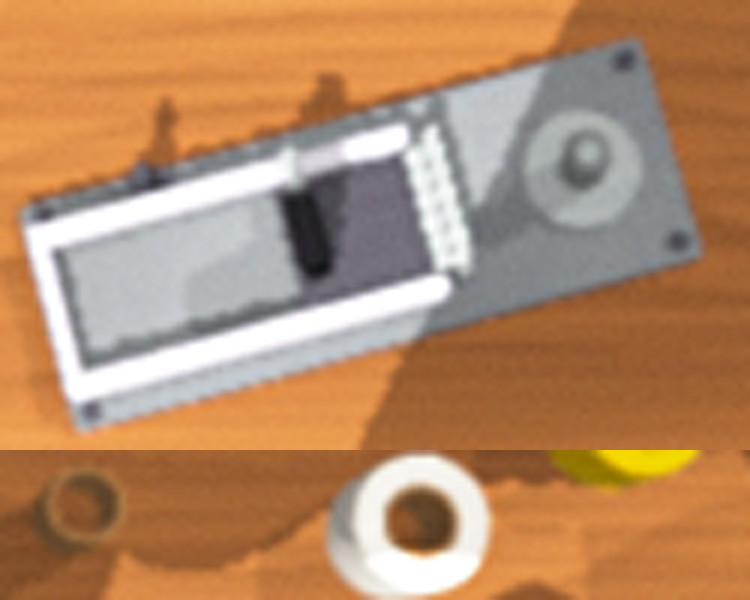

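The crop confirms the target: white roll at (423,520), with a thick wall and brown bore, beside the bare core at (82,507). The flange is at (583,168), grip top about (305,230), pointer about (295,165), and mark fin about (148,178). Next I'll measure again with the missing-depth pixels dropped.

```bash
python3 - <<'E'
from h import *
for n in('top','scene'):
    f=dict(np.load(f'pics/{n}.npz')); p=f['pixels'].astype(int); ok=f['depth']>0
    vv,uu=np.mgrid[0:384,0:512]; W=world(f,uu,vv); Z=W[...,2]
    def cen(c,R,z0,z1,lab,ex=True):
        m=ok&(np.hypot(W[...,0]-c[0],W[...,1]-c[1])<R)&(Z>z0)&(Z<z1)&ex
        if m.sum(): print(n,lab,m.sum(),W[m].mean(0).round(4),((W[m].min(0)+W[m].max(0))/2).round(4),Z[m].max().round(3),'pix',uu[m].mean().round(1),vv[m].mean().round(1))
    cen((.5655,-.319),.045,.047,.054,'roll top')
    cen((.5655,-.319),.014,-.01,.04,'bore')
    cen((.58,-.03),.05,.012,.02,'flange')
    cen((.58,-.03),.05,.06,.09,'spindle tip')
    cen((.55,.09),.05,.076,.09,'grip top')
    cen((.56,.18),.06,.038,.06,'fin top')
    if n=='top':
        dark=(p.max(-1)<75); 
        cen((.55,.09),.05,.076,.09,'grip dark',dark)
for u,v,z,l in((380,191.2,.05,'bore'),(271.8,192.6,.016,'flange'),(273,190.2,.076,'tip'),(199.2,194.3,.045,'fin'),(225.3,203,.084,'grip')):
    print(l,ray(dict(np.load('pics/top.npz')),u,v,z).round(4))
f=dict(np.load('pics/top.npz'))
H=[ray(f,175+x/6-.5,165+y/6-.5,.01) for x,y in((625,60),(678,242),(92,410),(42,212))]
d=(H[2]+H[3]-H[0]-H[1]);print('yaw deg',np.degrees(np.arctan2(-d[0],d[1])),np.round(H,4))
E
```

```text
top roll top 238 [ 0.566  -0.3195  0.0492] [ 0.5664 -0.3194  0.0504] 0.054 pix 380.2 191.6
top bore 24 [ 5.687e-01 -3.260e-01  5.000e-04] [ 0.5673 -0.3255  0.0154] 0.037 pix 377.1 192.8
top flange 276 [ 0.5729 -0.0255  0.015 ] [ 0.5791 -0.0269  0.0158] 0.02 pix 272.0 192.5
top spindle tip 54 [ 0.5714 -0.0243  0.0719] [ 0.5714 -0.0241  0.0709] 0.079 pix 272.6 190.4
top grip top 72 [0.5396 0.1008 0.0827] [0.5399 0.1011 0.0819] 0.088 pix 225.6 202.7
top fin top 10 [0.57   0.1774 0.0437] [0.5701 0.1777 0.0432] 0.046 pix 198.5 193.5
top grip dark 70 [0.5392 0.1007 0.0827] [0.5399 0.1011 0.0819] 0.088 pix 225.7 202.8
scene roll top 124 [ 0.5681 -0.3157  0.0509] [ 0.5679 -0.3205  0.0505] 0.054 pix 194.4 148.2
scene bore 2 [ 0.5596 -0.3301  0.0386] [ 0.5596 -0.3301  0.0386] 0.039 pix 194.5 149.0
scene flange 253 [ 0.5803 -0.0186  0.0157] [ 0.5796 -0.0272  0.016 ] 0.02 pix 248.8 200.9
scene spindle tip 57 [ 0.5749 -0.0196  0.0703] [ 0.5733 -0.0222  0.0693] 0.079 pix 250.3 184.3
scene grip top 70 [0.5421 0.1044 0.0832] [0.5395 0.1026 0.0818] 0.087 pix 290.9 197.2
scene fin top 17 [0.5715 0.1793 0.0444] [0.5708 0.179  0.0433] 0.048 pix 302.6 228.4
bore [ 0.5669 -0.3187  0.05  ]
flange [ 0.5725 -0.0247  0.016 ]
tip [ 0.5714 -0.0251  0.076 ]
fin [0.5676 0.1753 0.045 ]
grip [0.5386 0.1016 0.084 ]
yaw deg 14.386696390947392 [[ 0.6247 -0.0458  0.01  ]
 [ 0.5378 -0.0684  0.01  ]
 [ 0.4643  0.206   0.01  ]
 [ 0.5571  0.2297  0.01  ]]
```

```bash
cat >> h.py <<'E'
from scipy.spatial.transform import Rotation as Rn
def to(p,yaw):
    o=get_obs(); R=Rn.from_quat(o['eef_rot'])
    T=Rn.from_euler('z',yaw,degrees=True)*Rn.from_euler('x',180,degrees=True)
    print('t',round(o['t'],2),'q',o['q'].round(2),'tcp',o['tcp_pos'].round(4),'gap',round(o['finger_gap'],4),'F',o['contact_force'].round(1),'gf',round(o['gripper_force'],1))
    print('shift mm',(R.inv().apply(np.array(p)-o['tcp_pos'])*1e3).round(1),'turn deg',(R.inv()*T).as_rotvec(degrees=True).round(1))
E
python3 -c "
from h import *
to((.566,-.319,.20),104.3)"
```

```text
t 0.1 q [-1.42  0.26 -0.05  1.26  0.    1.42] tcp [ 0.1575 -0.5006  0.2309] gap 0.0853 F [ 0.2  0.3 -1.1] gf 0.0
shift mm [444.1 -50.6  31. ] turn deg [ -0.   -0.1 -86.8]
```

drive_tool --pt "0.2 -0.023 0 0 0 -35 1" --pt "0.2 -0.023 0 0 0 -35 1" --pt "0.2 -0.023 0 0 0 -35 1" --pt "0.2 -0.023 0 0 0 -35 1" --pt "0.2 -0.023 0 0 0 -35 1"

```text
t: 0.52
tcp_pos: [0.3434, -0.4173, 0.2311]
eef_rot: [0.896, 0.445, 0.0, -0.0]
contact_force: [0.3, -0.9, -0.1]
finger_gap: 0.0858
gripper_force: 0.0
```

```bash
python3 -c "
from h import *
to((.566,-.319,.20),104.3)"
```

```text
t 0.52 q [-1.03  0.29 -0.01  1.27  0.    1.19] tcp [ 0.3434 -0.4173  0.2311] gap 0.0858 F [ 0.3 -0.9 -0.1] gf 0.0
shift mm [212.7 118.1  31.2] turn deg [ -0.   -0.  -51.4]
```

drive_tool --pt "0.213 0.118 0.03 0 0 -51.4 1" --pt "0.213 0.118 0.03 0 0 -51.4 1" --pt "0.213 0.118 0.03 0 0 -51.4 1" --pt "0.213 0.118 0.03 0 0 -51.4 1" --pt "0.213 0.118 0.03 0 0 -51.4 1"

```text
t: 0.93
tcp_pos: [0.5328, -0.335, 0.2053]
eef_rot: [0.715, 0.699, -0.0, -0.0]
contact_force: [-0.3, -1.0, -0.5]
finger_gap: 0.0856
gripper_force: 0.0
```

```bash
python3 -c "
from h import *
to((.566,-.319,.12),104.3)"
```

```text
t 0.93 q [-0.69  0.45  0.18  1.29 -0.    0.9 ] tcp [ 0.5328 -0.335   0.2053] gap 0.0856 F [-0.3 -1.  -0.5] gf 0.0
shift mm [16.8 32.9 85.3] turn deg [ -0.   -0.  -15.7]
```

drive_tool --pt "0.017 0.033 0.085 0 0 -15.7 1" --pt "0.017 0.033 0.085 0 0 -15.7 1" --pt "0.017 0.033 0.085 0 0 -15.7 1" --pt "0.017 0.033 0.085 0 0 -15.7 1" --pt "0.017 0.033 0.085 0 0 -15.7 1"

```text
t: 1.35
tcp_pos: [0.5642, -0.3208, 0.1216]
eef_rot: [0.617, 0.787, -0.0, -0.0]
contact_force: [0.6, -0.3, 0.7]
finger_gap: 0.0854
gripper_force: 0.0
```

```bash
python3 -c "
from h import *
f=grab('scene'); save('s1.png',f['pixels'][60:240,80:320],3.2)
to((.566,-.319,.015),104.3)"
```

```text
t 1.4 q [-0.64  0.52  0.07  1.11 -0.    0.69] tcp [ 0.5644 -0.3214  0.1226] gap 0.0853 F [1.1 0.6 0.5] gf 0.0
shift mm [  2.1   2.  107.6] turn deg [ 0.1  0.1 -0.5]
```

View pics/s1.png

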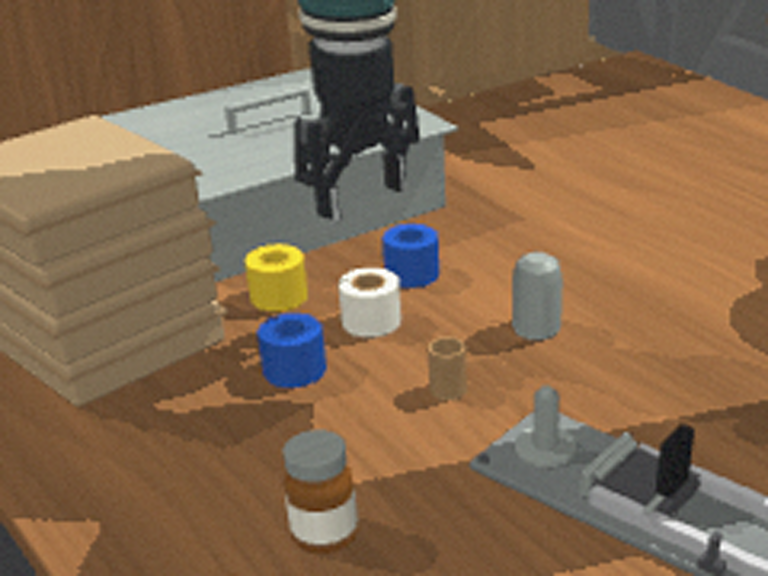

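The open gripper (fingers about (330,205) and (395,180)) stands over the white roll (370,300), and the neighbours are clear of the finger paths. I'll descend.

drive_tool --pt "0.002 0.002 0.04 0 0 0 1" --pt "0.002 0.002 0.075 0 0 0 1" --pt "0.002 0.002 0.1 0 0 0 1" --pt "0.002 0.002 0.108 0 0 0 1" --pt "0.002 0.002 0.108 0 0 0 1"

```text
t: 1.82
tcp_pos: [0.5653, -0.3187, 0.013]
eef_rot: [0.617, 0.787, -0.0, -0.0]
contact_force: [0.3, -0.1, 0.1]
finger_gap: 0.0854
gripper_force: 0.0
```

drive_tool --pt "0 0 0 0 0 0 0.6" --pt "0 0 0 0 0 0 0.4" --pt "0 0 0 0 0 0 0.4" --pt "0 0 0 0 0 0 0.4" --pt "0 0 0 0 0 0 0.4"

```text
t: 2.23
tcp_pos: [0.5671, -0.3193, 0.0159]
eef_rot: [0.616, 0.788, -0.0, 0.002]
contact_force: [-2.3, 1.1, 13.0]
finger_gap: 0.0608
gripper_force: 63.9
```

```bash
python3 -c "
from h import *
to((.566,-.319,.13),104.3)"
```

```text
t 2.23 q [-0.64  0.6  -0.1   0.87 -0.    0.69] tcp [ 0.5671 -0.3193  0.0159] gap 0.0608 F [-2.3  1.1 13. ] gf 63.9
shift mm [ 1.000e-01 -8.000e-01 -1.141e+02] turn deg [ 0.1  0.2 -0.4]
```

drive_tool --pt "0 0 -0.02 0 0 0 0.4" --pt "0 0 -0.06 0 0 0 0.4" --pt "0 0 -0.1 0 0 0 0.4" --pt "0 0 -0.125 0 0 0 0.4" --pt "0 0 -0.125 0 0 0 0.4"

```text
t: 2.65
tcp_pos: [0.5683, -0.3197, 0.1455]
eef_rot: [0.616, 0.788, 0.0, 0.005]
contact_force: [1.4, 1.0, -1.1]
finger_gap: 0.0608
gripper_force: 65.6
```

```bash
python3 -c "
from h import *
to((.572,-.0245,.145),104.3)
f=grab('top'); g=grab('scene')
save('l1.png',np.hstack([f['pixels'][150:270,300:460],g['pixels'][60:180,130:290]]),2.4)"
```

```text
t 2.65 q [-0.64  0.51  0.11  1.16 -0.    0.69] tcp [ 0.5683 -0.3197  0.1455] gap 0.0608 F [ 1.4  1.  -1.1] gf 65.6
shift mm [285.6  74.8  -1.3] turn deg [ 0.4  0.5 -0.3]
```

View pics/l1.png

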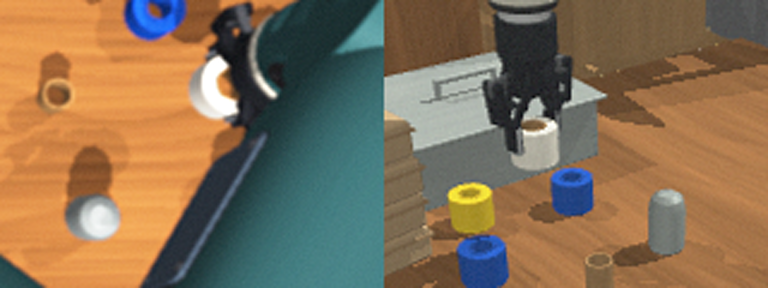

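Held level: the roll hangs between the fingers at (535,140) in the right half. I'll carry it over to the spindle.

drive_tool --pt "0.035 0.009 0 0 0 0 0.4" --pt "0.07 0.018 0 0 0 0 0.4" --pt "0.105 0.027 0 0 0 0 0.4" --pt "0.14 0.037 0 0 0 0 0.4" --pt "0.175 0.046 0 0 0 0 0.4"

```text
t: 3.17
tcp_pos: [0.5676, -0.1354, 0.137]
eef_rot: [0.616, 0.788, -0.0, -0.001]
contact_force: [1.2, 0.3, -0.9]
finger_gap: 0.0608
gripper_force: 65.5
```

drive_tool --pt "0.035 0.009 0 0 0 0 0.4" --pt "0.07 0.018 0 0 0 0 0.4" --pt "0.1 0.026 0 0 0 0 0.4" --pt "0.11 0.029 0 0 0 0 0.4" --pt "0.11 0.029 0 0 0 0 0.4"

```text
t: 3.58
tcp_pos: [0.5694, -0.021, 0.1372]
eef_rot: [0.615, 0.789, -0.0, -0.001]
contact_force: [0.3, -0.5, -1.5]
finger_gap: 0.0609
gripper_force: 65.5
```

```bash
python3 - <<'E'
from h import *
to((.572,-.0245,.145),104.3)
f=grab('top'); g=grab('scene')
save('l2.png',np.hstack([f['pixels'][130:260,200:360],g['pixels'][100:230,170:330]]),2.4)
to((.572,-.0245,.145),104.3)
vv,uu=np.mgrid[0:384,0:512]
for n,f in(('top',f),('scene',g)):
    W=world(f,uu,vv);p=f['pixels'].astype(int);Z=W[...,2]
    near=(f['depth']>0)&(np.hypot(W[...,0]-.572,W[...,1]+.0245)<.06)&(p.min(-1)>120)&(p.max(-1)-p.min(-1)<40)
    m=near&(Z>.12)&(Z<.2)
    print(n,m.sum(),'bounds',W[m].min(0).round(3),W[m].max(0).round(3))
    t=m&(Z>Z[m].max()-.006); print('top face',t.sum(),W[t].mean(0).round(4))
    # circle fit on the points of the lateral wall
    l=m&(Z<Z[m].max()-.01); A=W[l][:,:2]
    if len(A)>20:
        s=np.linalg.lstsq(np.c_[2*A,np.ones(len(A))],(A**2).sum(1),rcond=None)[0]; print('wall fit',len(A),s[:2].round(4),np.sqrt(s[2]+s[0]**2+s[1]**2).round(4))
        from scipy.optimize import least_squares
        print('R=31 fit',least_squares(lambda c:np.hypot(*(A-c).T)-.031,[.572,-.0245]).x.round(4))
E
```

```text
t 3.58 q [-0.18  0.38 -0.13  1.06  0.    1.14] tcp [ 0.5694 -0.021   0.1372] gap 0.0609 F [ 0.3 -0.5 -1.5] gf 65.5
shift mm [-4.   1.7 -7.8] turn deg [-0.1 -0.  -0.2]
t 3.68 q [-0.18  0.38 -0.13  1.06 -0.    1.14] tcp [ 0.5698 -0.0237  0.1373] gap 0.0604 F [ 0.6  0.5 -0.8] gf 65.5
shift mm [-1.4  1.9 -7.7] turn deg [-0.  -0.  -0.3]Traceback (most recent call last):
  File "<stdin>", line 11, in <module>
    return umr_minimum(a, axis, None, out, keepdims, initial, where)
ValueError: zero-size array to reduction operation minimum which has no identity
```

View pics/l2.png

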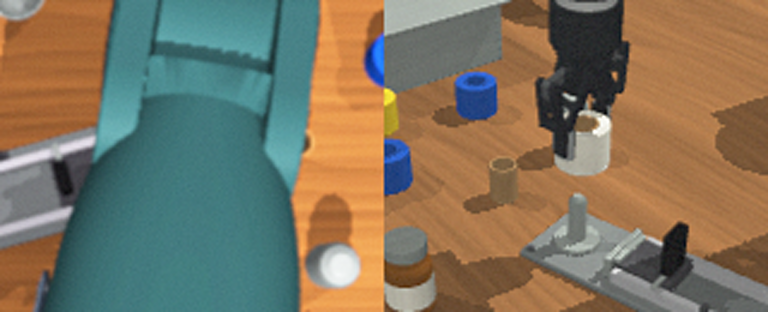

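The top view is blocked by the arm. In the scene view the roll (585,145) hangs above the spindle (577,200). I'll measure the roll's wall with the scene depth.

```bash
cat > m.py <<'E'
from h import *
from scipy.optimize import least_squares
def roll(zlo,zhi):
    g=grab('scene'); vv,uu=np.mgrid[0:384,0:512]; W=world(g,uu,vv);p=g['pixels'].astype(int);Z=W[...,2]
    m=(g['depth']>0)&(np.hypot(W[...,0]-.572,W[...,1]+.0245)<.06)&(p.min(-1)>110)&(p.max(-1)-p.min(-1)<45)&(Z>zlo)&(Z<zhi)
    print(m.sum(),'bounds',W[m].min(0).round(3),W[m].max(0).round(3))
    zt=np.percentile(Z[m],98); A=W[m&(Z<zt-.01)][:,:2]
    print('R31 fit',len(A),least_squares(lambda c:np.hypot(*(A-c).T)-.031,[.572,-.0245],loss='soft_l1',f_scale=.002).x.round(4))
    cs=[W[m&(abs(Z-z)<.006)] for z in (zlo+.0,)]
if __name__=='__main__':
    import sys
    roll(float(sys.argv[1]),float(sys.argv[2])); to((.572,-.0245,.145),104.3)
    # check of the scene calibration on the spindle shaft, R=11
    g=dict(np.load('pics/scene.npz')); vv,uu=np.mgrid[0:384,0:512]; W=world(g,uu,vv)
    m=(g['depth']>0)&(np.hypot(W[...,0]-.572,W[...,1]+.0245)<.02)&(W[...,2]>.022)&(W[...,2]<.06); A=W[m][:,:2]
    if len(A)>9: print('spindle',len(A),least_squares(lambda c:np.hypot(*(A-c).T)-.011,[.572,-.0245],loss='soft_l1',f_scale=.002).x.round(4))
E
python3 m.py .1 .19
```

```text
374 bounds [ 0.532 -0.054  0.121] [0.606 0.009 0.181]
R31 fit 242 [ 0.5682 -0.024 ]
t 3.73 q [-0.19  0.38 -0.13  1.06 -0.    1.14] tcp [ 0.5699 -0.0242  0.1374] gap 0.0608 F [-0.1 -0.9 -0.8] gf 65.5
shift mm [-0.8  2.  -7.6] turn deg [-0.   0.  -0.4]
spindle 76 [ 0.5713 -0.0247]
```

drive_tool --pt "-0.001 0.0025 0 0 0 0 0.4" --pt "-0.001 0.0025 0.02 0 0 0 0.4" --pt "-0.001 0.0025 0.035 0 0 0 0.4" --pt "-0.001 0.0025 0.035 0 0 0 0.4" --pt "-0.001 0.0025 0.035 0 0 0 0.4"

```text
t: 4.15
tcp_pos: [0.5724, -0.0246, 0.1025]
eef_rot: [0.616, 0.787, -0.0, -0.001]
contact_force: [0.4, 0.2, -0.1]
finger_gap: 0.0605
gripper_force: 65.5
```

```bash
python3 m.py .08 .16
```

```text
351 bounds [ 0.527 -0.055  0.087] [0.606 0.009 0.149]
R31 fit 222 [ 0.5709 -0.025 ]
t 4.2 q [-0.18  0.41 -0.18  0.98 -0.    1.14] tcp [ 0.5729 -0.0245  0.1033] gap 0.0604 F [-1.1  0.3 -0.5] gf 65.5
shift mm [  0.2  -0.9 -41.7] turn deg [-0.   0.  -0.4]
spindle 80 [ 0.5711 -0.0248]
```

Roll and spindle agree within 0.5 mm. I'll lower it, watching the force.

drive_tool --pt "0 0 0.012 0 0 0 0.4" --pt "0 0 0.024 0 0 0 0.4" --pt "0 0 0.036 0 0 0 0.4" --pt "0 0 0.048 0 0 0 0.4" --pt "0 0 0.048 0 0 0 0.4"

```text
t: 4.62
tcp_pos: [0.5723, -0.024, 0.054]
eef_rot: [0.616, 0.788, -0.0, -0.001]
contact_force: [-1.1, 0.4, -1.4]
finger_gap: 0.0604
gripper_force: 65.5
```

drive_tool --pt "0 0 0.008 0 0 0 0.4" --pt "0 0 0.014 0 0 0 0.4" --pt "0 0 0.019 0 0 0 0.4" --pt "0 0 0.02 0 0 0 0.4" --pt "0 0 0.02 0 0 0 0.4"

```text
t: 5.03
tcp_pos: [0.5726, -0.0237, 0.0347]
eef_rot: [0.616, 0.788, -0.0, -0.0]
contact_force: [0.6, -0.1, -1.1]
finger_gap: 0.0604
gripper_force: 65.5
```

```bash
python3 m.py .012 .09
```

```text
446 bounds [ 0.515 -0.061  0.012] [0.619 0.032 0.08 ]
R31 fit 322 [ 0.5701 -0.0233]
t 5.08 q [-0.18  0.47 -0.29  0.81  0.    1.14] tcp [ 0.5727 -0.0238  0.0349] gap 0.0606 F [-0.1 -1.7 -0.6] gf 65.5
shift mm [  -0.5   -0.9 -110.1] turn deg [ 0.  -0.  -0.3]
```

drive_tool --pt "0 0 0.001 0 0 0 0.4" --pt "0 0 0.002 0 0 0 0.4" --pt "0 0 0.003 0 0 0 0.4" --pt "0 0 0.003 0 0 0 0.4" --pt "0 0 0.003 0 0 0 0.4"

```text
t: 5.5
tcp_pos: [0.5728, -0.0237, 0.032]
eef_rot: [0.616, 0.788, 0.0, 0.0]
contact_force: [-0.4, 1.5, 3.4]
finger_gap: 0.0605
gripper_force: 65.7
```

drive_tool --pt "0 0 0 0 0 0 1" --pt "0 0 0 0 0 0 1" --pt "0 0 0 0 0 0 1" --pt "0 0 0 0 0 0 1" --pt "0 0 0 0 0 0 1"

```text
t: 5.92
tcp_pos: [0.5727, -0.0238, 0.0318]
eef_rot: [0.616, 0.788, -0.0, -0.0]
contact_force: [-0.4, -0.3, 0.7]
finger_gap: 0.0849
gripper_force: 0.0
```

```bash
python3 m.py .012 .09; python3 -c "
from h import *
g=dict(np.load('pics/scene.npz')); save('p1.png',g['pixels'][110:230,180:340],4)"
```

```text
464 bounds [ 0.514 -0.052  0.012] [0.618 0.033 0.084]
R31 fit 368 [ 0.5705 -0.0234]
t 5.97 q [-0.18  0.48 -0.29  0.8  -0.    1.14] tcp [ 0.5726 -0.0238  0.0318] gap 0.0857 F [0.1 0.3 0.1] gf 0.0
shift mm [  -0.6   -0.8 -113.2] turn deg [-0.  -0.  -0.3]
```

View pics/p1.png

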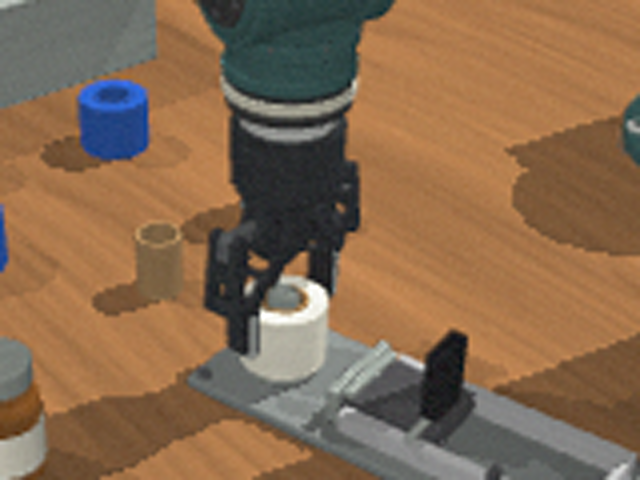

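The roll is down on the flange and released: the spindle tip shows through the bore at (285,297), and both fingers stand clear. I'll lift straight up.

drive_tool --pt "0 0 -0.02 0 0 0 1" --pt "0 0 -0.05 0 0 0 1" --pt "0 0 -0.085 0 0 0 1" --pt "0 0 -0.12 0 0 0 1" --pt "0 0 -0.12 0 0 0 1"

```text
t: 6.38
tcp_pos: [0.5751, -0.0241, 0.158]
eef_rot: [0.616, 0.788, 0.002, 0.004]
contact_force: [0.2, 0.7, 0.1]
finger_gap: 0.086
gripper_force: 0.0
```

```bash
python3 -c "
from h import *
to((.540,.1015,.14),194.3)"; python3 m.py .012 .09
```

```text
t 6.38 q [-0.18  0.37 -0.08  1.1   0.    1.14] tcp [ 0.5751 -0.0241  0.158 ] gap 0.086 F [0.2 0.7 0.1] gf 0.0
shift mm [130.4  -3.8  17.5] turn deg [  0.2   0.5 -90.3]
550 bounds [ 0.518 -0.065  0.012] [0.62  0.032 0.079]
R31 fit 377 [ 0.5705 -0.0233]
t 6.43 q [-0.18  0.38 -0.09  1.1   0.    1.14] tcp [ 0.5744 -0.024   0.1551] gap 0.0853 F [ 0.3  0.3 -1.3] gf 0.0
shift mm [ 0.1 -2.5 10.1] turn deg [ 0.3  0.1 -0.3]
```

drive_tool --pt "0.13 -0.003 0.005 0 0 -35.8 1" --pt "0.13 -0.003 0.005 0 0 -35.8 1" --pt "0.13 -0.003 0.005 0 0 -35.8 1" --pt "0.13 -0.003 0.005 0 0 -35.8 1" --pt "0.13 -0.003 0.005 0 0 -35.8 1"

```text
t: 6.85
tcp_pos: [0.5369, 0.1041, 0.1458]
eef_rot: [0.339, 0.941, -0.0, -0.001]
contact_force: [0.2, -0.5, -0.3]
finger_gap: 0.0851
gripper_force: 0.0
```

drive_tool --pt "0 0 0 0 0 -35 1" --pt "0 0 0 0 0 -35 1" --pt "0 0 0 0 0 -35 1" --pt "0 0 0 0 0 -35 1" --pt "0 0 0 0 0 -35 1"

```text
t: 7.27
tcp_pos: [0.5379, 0.1017, 0.1458]
eef_rot: [0.042, 0.999, -0.0, -0.001]
contact_force: [0.6, 0.6, 0.7]
finger_gap: 0.0853
gripper_force: 0.0
```

```bash
python3 -c "
from h import *
to((.540,.1015,.14),194.3)"
```

```text
t 7.27 q [ 0.04  0.34 -0.17  1.06  0.    0.12] tcp [0.5379 0.1017 0.1458] gap 0.0853 F [0.6 0.6 0.7] gf 0.0
shift mm [-2.1 -0.   5.8] turn deg [  0.   -0.1 -19.2]
```

drive_tool --pt "-0.002 0 0 0 0 -19.2 1" --pt "-0.002 0 0 0 0 -19.2 1" --pt "-0.002 0 0 0 0 -19.2 1" --pt "-0.002 0 0 0 0 -19.2 1" --pt "-0.002 0 0 0 0 -19.2 1"

```text
t: 7.68
tcp_pos: [0.54, 0.1015, 0.1461]
eef_rot: [-0.12, 0.993, 0.0, -0.001]
contact_force: [0.2, -0.3, 0.4]
finger_gap: 0.0851
gripper_force: 0.0
```

```bash
python3 -c "
from h import *
g=grab('scene'); save('g1.png',g['pixels'][110:260,220:380],4)
to((.540,.1015,.047),194.3)
vv,uu=np.mgrid[0:384,0:512]; W=world(g,uu,vv); p=g['pixels'].astype(int)
m=(g['depth']>0)&(np.hypot(W[...,0]-.54,W[...,1]-.1015)<.03)&(W[...,2]>.05)&(W[...,2]<.09)
print(m.sum(),((W[m].min(0)+W[m].max(0))/2).round(4))"
```

```text
t 7.73 q [ 0.04  0.34 -0.16  1.06 -0.   -0.2 ] tcp [0.5401 0.1015 0.1463] gap 0.0855 F [ 0.3  0.1 -0.3] gf 0.0
shift mm [ 0.   0.  99.3] turn deg [ 0.  -0.  -0.5]
147 [0.5401 0.1034 0.0686]
```

View pics/g1.png

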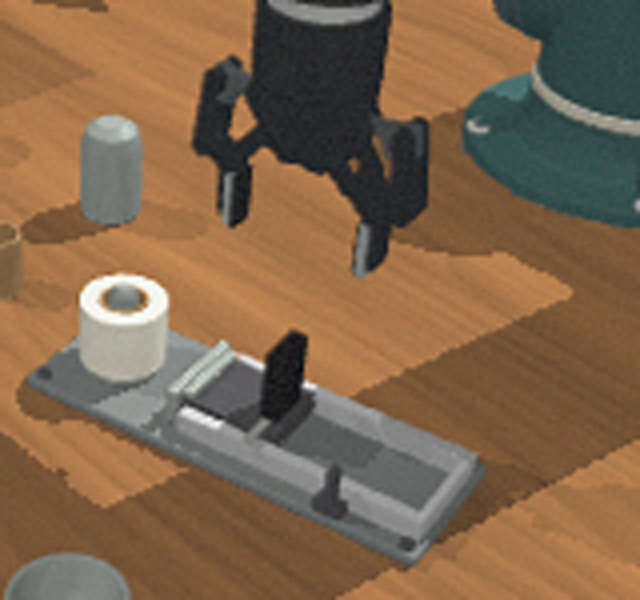

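The roll sits upright on the spindle at (122,325). The open gripper is squarely above the black grip plate (285,378), the pointer is at (258,430) and the fin at (333,485). I'll descend.

drive_tool --pt "0 0 0.03 0 0 0 1" --pt "0 0 0.06 0 0 0 1" --pt "0 0 0.085 0 0 0 1" --pt "0 0 0.096 0 0 0 1" --pt "0 0 0.096 0 0 0 1"

```text
t: 8.15
tcp_pos: [0.5386, 0.1014, 0.0482]
eef_rot: [-0.12, 0.993, 0.0, -0.002]
contact_force: [0.0, -0.0, -0.3]
finger_gap: 0.0853
gripper_force: 0.0
```

drive_tool --pt "0 0 0 0 0 0 0.5" --pt "0 0 0 0 0 0 0.3" --pt "0 0 0 0 0 0 0.05" --pt "0 0 0 0 0 0 0.05" --pt "0 0 0 0 0 0 0.05"

```text
t: 8.57
tcp_pos: [0.5408, 0.1015, 0.0515]
eef_rot: [-0.121, 0.993, -0.0, 0.001]
contact_force: [0.0, -0.5, 0.1]
finger_gap: 0.0257
gripper_force: 0.0
```

drive_tool --pt "0 0 0 0 0 0 0.05" --pt "0 0 0 0 0 0 0.05" --pt "0 0 0 0 0 0 0.05" --pt "0 0 0 0 0 0 0.05"

```text
t: 8.9
tcp_pos: [0.5407, 0.1013, 0.0514]
eef_rot: [-0.122, 0.993, -0.0, 0.0]
contact_force: [-0.3, -2.0, 6.2]
finger_gap: 0.0135
gripper_force: 58.5
```

```bash
python3 -c "
from h import *
y=np.array([-.247,.969,0])
to(get_obs()['tcp_pos']+.06*y,194.3)"
```

```text
t 8.9 q [ 0.04  0.42 -0.33  0.82 -0.   -0.21] tcp [0.5407 0.1013 0.0514] gap 0.0135 F [-0.3 -2.   6.2] gf 58.5
shift mm [ 0.3 60.  -0. ] turn deg [-0.   0.  -0.3]
```

Plate gripped. I'll pull out along tool +y, slowly, to about 55 mm, then measure.

drive_tool --pt "0 0.006 0 0 0 0 0.05" --pt "0 0.012 0 0 0 0 0.05" --pt "0 0.018 0 0 0 0 0.05" --pt "0 0.024 0 0 0 0 0.05" --pt "0 0.03 0 0 0 0 0.05"

```text
t: 9.32
tcp_pos: [0.5332, 0.1299, 0.0514]
eef_rot: [-0.121, 0.993, -0.001, 0.0]
contact_force: [-2.9, -9.8, 7.7]
finger_gap: 0.0131
gripper_force: 59.0
```

drive_tool --pt "0 0.006 0 0 0 0 0.05" --pt "0 0.012 0 0 0 0 0.05" --pt "0 0.018 0 0 0 0 0.05" --pt "0 0.024 0 0 0 0 0.05" --pt "0 0.025 0 0 0 0 0.05"

```text
t: 9.73
tcp_pos: [0.5268, 0.1542, 0.0513]
eef_rot: [-0.122, 0.993, -0.001, -0.0]
contact_force: [-2.1, -12.5, 8.6]
finger_gap: 0.0134
gripper_force: 59.1
```

```bash
python3 - <<'E'
from h import *
g=grab('scene'); f=grab('top')
save('j1.png',np.hstack([f['pixels'][150:250,170:290],g['pixels'][160:260,270:390]]),3.3)
o=get_obs(); to((.540-.247*.066,.1015+.969*.066,.0514),194.3)
y=np.array([-.247,.969,0]); x=np.array([.969,.247,0]); s=np.array([.5715,-.0247,0])
vv,uu=np.mgrid[0:384,0:512]
for n,F in(('scene',g),('top',f)):
    W=world(F,uu,vv); X=(W-s)@x; Y=(W-s)@y; Z=W[...,2]; ok=F['depth']>0
    fin=ok&(abs(X-.048)<.012)&(Z>.036)&(Z<.05)&(Y>.15)&(Y<.23)
    if fin.sum(): print(n,'fin',fin.sum(),'Y med',np.median(Y[fin]).round(4),np.percentile(Y[fin],[5,95]).round(4),'X',np.median(X[fin]).round(3))
print('tcp Y',(o['tcp_pos']-s)@y)
E
```

```text
t 9.83 q [ 0.14  0.42 -0.33  0.82 -0.   -0.11] tcp [0.5269 0.1538 0.0514] gap 0.0134 F [ -2.6 -12.6   8.5] gf 59.2
shift mm [ 0.3 12.1 -0.1] turn deg [-0.2 -0.  -0.3]
scene fin 21 Y med 0.1974 [0.1864 0.2005] X 0.051
tcp Y 0.18399148128233672
```

View pics/j1.png

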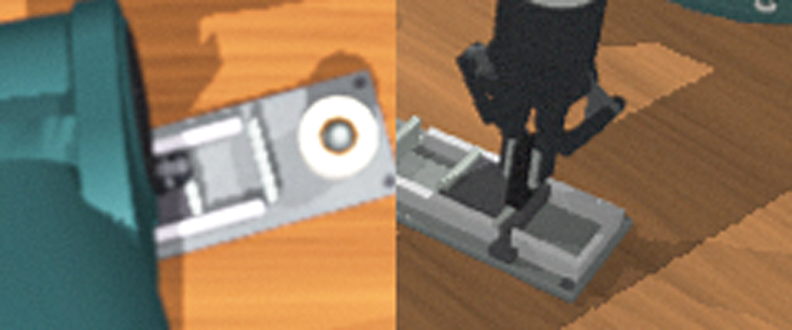

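```bash
python3 - <<'E'
from h import *
y=np.array([-.247,.969,0]); s=np.array([.5715,-.0247,0]); x=np.array([.969,.247,0])
g=dict(np.load('pics/scene.npz')); R,t=g['R'],g['t']; K=g['camera_matrix']
def pr(X,Y,Z):
    c=R@(s+X*x+Y*y+[0,0,Z])+t; q=K@c; return (q[:2]/q[2]).round(1)
im=cv2.imread('pics/g1.png',0)
im=cv2.resize(im,None,fx=.25,fy=.25,interpolation=cv2.INTER_AREA)
print('cols',list(range(297,312)))
for r in range(224,242): print(r,im[r-110,297-220:312-220])
for Y in (.185,.19,.195,.2): print(Y,'fin top',pr(.046,Y,.045),'z.036',pr(.046,Y,.036))
for u,v,z in((282.2,219.5,.0315),): 
    w=ray(g,u,v,z)-s; print('pointer tip',w@x,w@y)
E
```

```text
cols [297, 298, 299, 300, 301, 302, 303, 304, 305, 306, 307, 308, 309, 310, 311]
224 [104 101 105  94  89  89  90  92  90  88  90  91  89  92  90]
225 [139 120 109 104 102 101  90  92  92  90  90  88  88  90  88]
226 [156 151 139 120 106  96  76  79  95 101  94  91  91  88  91]
227 [154 155 155 153 124  82  62  62  80 101 104 104 104 102 101]
228 [144 151 157 157 106  68  62  58  85 104 104 104 104 104 103]
229 [140 141 149 151  98  65  59  54 118 138 119 105 102  99 102]
230 [137 139 140 144  95  62  54  57 141 157 150 139 117 103 103]
231 [137 139 142 140  86  59  54  73 146 157 157 156 150 139 119]
232 [138 141 126  97  68  60  56  72 134 140 148 155 155 155 153]
233 [116 116  89  68  61  58  54  78 134 143 138 134 135 150 155]
234 [102  78  69  64  63  59  52  76 117 133 135 133 132 141 150]
235 [ 95  68  64  64  62  62  55  60  66  86 124 132 133 133 138]
236 [ 94  67  60  63  60  61  58  56  54  69 125 135 133 132 131]
237 [106  80  66  61  56  59  63  59  54  61 117 133 134 133 130]
238 [ 97 103  94  76  63  61  58  59  57  72  91 104 120 131 133]
239 [ 89  94  96  98  92  85  65  58  68  83  84  83  92 101 120]
240 [ 92  85  89  95  95  97 102  95  98  90  84  83  84  84  89]
241 [ 91  89  91  88  85  92  97 102 108 106 102 100  99  97  86]
0.185 fin top [299.1 225.2] z.036 [298.7 227.9]
0.19 fin top [300.8 226. ] z.036 [300.5 228.7]
0.195 fin top [302.6 226.8] z.036 [302.2 229.5]
0.2 fin top [304.4 227.6] z.036 [304.  230.3]
pointer tip 0.03873228204068972 0.13201773944674325
```

drive_tool --pt "0 0.003 0 0 0 0 0.05" --pt "0 0.006 0 0 0 0 0.05" --pt "0 0.009 0 0 0 0 0.05" --pt "0 0.0115 0 0 0 0 0.05" --pt "0 0.0115 0 0 0 0 0.05"

```text
t: 10.25
tcp_pos: [0.524, 0.1648, 0.0513]
eef_rot: [-0.121, 0.993, -0.002, -0.0]
contact_force: [-3.1, -13.9, 10.5]
finger_gap: 0.013
gripper_force: 59.3
```

drive_tool --pt "0 0 0 0 0 0 0.05" --pt "0 0 0 0 0 0 0.05" --pt "0 0 0 0 0 0 0.05" --pt "0 0 0 0 0 0 0.05" --pt "0 0 0 0 0 0 0.05"

```text
t: 10.67
tcp_pos: [0.5241, 0.1645, 0.0513]
eef_rot: [-0.121, 0.993, -0.002, -0.0]
contact_force: [-4.5, -13.3, 10.0]
finger_gap: 0.0133
gripper_force: 59.4
```

```bash
python3 - <<'E'
from h import *
g=grab('scene'); save('j2.png',g['pixels'][170:260,270:390],6)
y=np.array([-.247,.969,0]); x=np.array([.969,.247,0]); s=np.array([.5715,-.0247,0])
o=get_obs(); to(o['tcp_pos'],194.3); print('tcp Y',(o['tcp_pos']-s)@y)
vv,uu=np.mgrid[0:384,0:512]; W=world(g,uu,vv); X=(W-s)@x; Y=(W-s)@y; Z=W[...,2]; ok=g['depth']>0
dark=g['pixels'].max(-1)<80
# +x edge of the grip plate below the fingers, facing the camera
m=ok&dark&(abs(X)<.025)&(Z>.034)&(Z<.05)&(abs(Y-.196)<.03)
print('plate foot',m.sum(),np.percentile(Y[m],[5,50,95]).round(4),np.percentile(X[m],[5,95]).round(3))
fin=ok&dark&(X>.036)&(X<.062)&(Z>.037)&(Z<.05)&(Y>.17)&(Y<.22)
print('fin',fin.sum(),np.percentile(Y[fin],[5,50,95]).round(4),np.percentile(X[fin],[5,50,95]).round(4),uu[fin].mean(),vv[fin].mean())
E
```

```text
t 10.72 q [ 0.16  0.42 -0.33  0.82 -0.   -0.09] tcp [0.5241 0.1645 0.0513] gap 0.0129 F [ -3.1 -13.7  10.7] gf 59.4
shift mm [0. 0. 0.] turn deg [-0.2 -0.  -0.4]
tcp Y 0.1950350899875439
plate foot 36 [0.1906 0.2001 0.203 ] [-0.003  0.017]
fin 14 [0.1949 0.1975 0.2007] [0.0427 0.0486 0.0539] 303.07142857142856 228.14285714285714
```

View pics/j2.png

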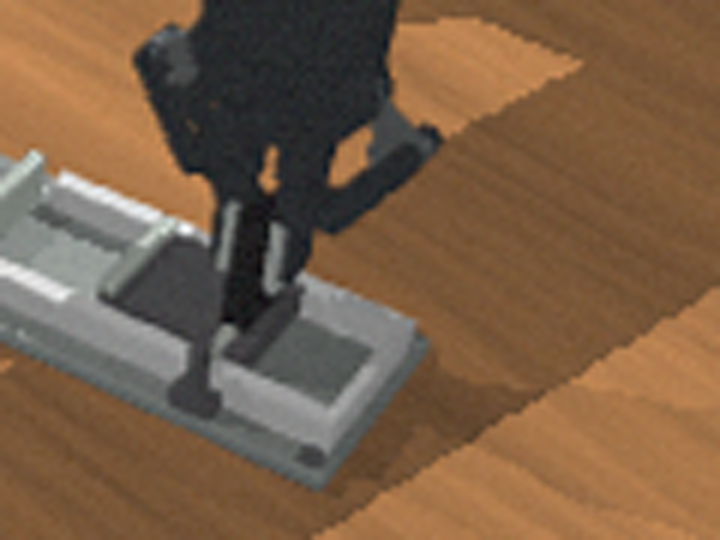

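In this view the pointer, a light strip at about (228,338), runs from the plate foot straight in behind the fin (205,355). I'll check its Y by casting rays.

```bash
python3 - <<'E'
from h import *
y=np.array([-.247,.969,0]); x=np.array([.969,.247,0]); s=np.array([.5715,-.0247,0])
g=dict(np.load('pics/scene.npz')); R,t=g['R'],g['t']; K=g['camera_matrix']
def pr(X,Y,Z):
    q=K@(R@(s+X*x+Y*y+[0,0,Z])+t); return ((q[:2]/q[2]-[270,170])*6+3).round(0)
for Y in(.190,.195,.200):
    print(Y,'pointer X18,30,38',[pr(X,Y,.0325).tolist() for X in(.018,.03,.038)],'fin top',pr(.048,Y,.045),'fin z36',pr(.048,Y,.036))
gr=g['pixels'].astype(int).mean(-1).round().astype(int); print('cols',list(range(300,316)))
for r in range(221,232): print(r,gr[r,300:316])
E
```

```text
0.19 pointer X18,30,38 [[217.0, 326.0], [204.0, 341.0], [194.0, 351.0]] fin top [186. 341.] fin z36 [183. 358.]
0.195 pointer X18,30,38 [[228.0, 331.0], [214.0, 346.0], [205.0, 356.0]] fin top [196. 346.] fin z36 [194. 363.]
0.2 pointer X18,30,38 [[238.0, 335.0], [224.0, 351.0], [215.0, 361.0]] fin top [207. 351.] fin z36 [204. 367.]
cols [300, 301, 302, 303, 304, 305, 306, 307, 308, 309, 310, 311, 312, 313, 314, 315]
221 [71 68 70 66 69 67 64 33 32 34 20 27 34 30 40 57]
222 [69 69 71 67 74 71 62 30 24 29 28 28 29 42 61 57]
223 [65 69 69 69 69 72 53 25 18 31 28 17 38 56 61 60]
224 [ 69  69  69  67  67  68  75 123 111  58  26  34  59  64  60  53]
225 [ 54  66  73  64  65  64 110 132 130  89  47  54  55  61  52  55]
226 [ 89  62  62  65  65  90 128 135 111  77  68  68  73  58  55  51]
227 [156 115  72  67  66  92 131 111  67  66  65  68  59  57  54  77]
228 [160 103  69  69  57 106 110  73  65  71  72  61  57  55  71  84]
229 [158 100  66  59  49  95 107  78  55  61  62  53  52  66  86  88]
230 [150  93  67  58  49 119 130 132 114  84  56  54  63  82  90  91]
231 [149  83  60  60  65 129 132 155 156 156 134  90  85  87  89  85]
```

Pointer Y ≈ 0.1955 and fin Y ≈ 0.197, which is well inside ±6 mm. I'll nudge 1 mm, settle and hand in.

drive_tool --pt "0 0.001 0 0 0 0 0.05" --pt "0 0.001 0 0 0 0 0.05" --pt "0 0.001 0 0 0 0 0.05" --pt "0 0.001 0 0 0 0 0.05" --pt "0 0.001 0 0 0 0 0.05"

```text
t: 11.13
tcp_pos: [0.5239, 0.1654, 0.0514]
eef_rot: [-0.121, 0.993, -0.002, -0.0]
contact_force: [-4.0, -14.3, 10.2]
finger_gap: 0.0132
gripper_force: 59.4
```

drive_tool --pt "0 0 0 0 0 0 0.05" --pt "0 0 0 0 0 0 0.05" --pt "0 0 0 0 0 0 0.05" --pt "0 0 0 0 0 0 0.05" --pt "0 0 0 0 0 0 0.05"

```text
t: 11.55
tcp_pos: [0.5239, 0.1654, 0.0513]
eef_rot: [-0.121, 0.993, -0.002, -0.0]
contact_force: [-3.8, -14.1, 10.2]
finger_gap: 0.0134
gripper_force: 59.4
```

```bash
python3 m.py .012 .09; python3 -c "
from h import *
print(robot.finish_job())"
```

```text
551 bounds [ 0.517 -0.064  0.012] [0.613 0.034 0.078]
R31 fit 374 [ 0.5704 -0.0233]
t 11.6 q [ 0.16  0.42 -0.33  0.82 -0.   -0.08] tcp [0.5239 0.1655 0.0514] gap 0.0133 F [ -2.6 -14.2  10.9] gf 59.4
shift mm [  -0.9 -196.3  -93. ] turn deg [-0.2  0.1 89.6]
the job is handed in; nothing more can be done
None
```

The job is handed in (no verdict was returned): the white roll sits on the spindle flange and is released, and the gripper is holding the jaw with its pointer within about 1–2 mm of the mark by my camera measurement.

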